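# Load the bur tube cradles and zero the counter

### The arm

A 7-joint arm with a two-finger parallel gripper is mounted at the origin on the work surface. World frame = base frame: x ahead of the robot, y to its left, z up, the work surface at z = 0. Lengths are in m, angles in rad, forces in N, time in s.
With the tool pointing down it reaches from about 0.35 to 0.9 m from the base axis. Payload 19.9 kg.
Tool frame: the origin (TCP) lies where the fingers leave the gripper's body, on its centre line; the fingertips stand ctrl.tip_reach ahead of it and the grasp point (between the pads) lies 54 mm ahead of it (ctrl.tip_reach is the distance from the TCP to the fingertips, in m); z points along the fingers, y is the line along which they close (so a half turn about z gives the same grasp; the last joint's range is limited). The gripper opens to 85 mm and grips with 20 to 120 N. Pads are 22 mm wide; open, the fingers measure 114 mm over their backs; the gripper's body (76 mm by 85 mm) begins 54 mm behind the grasp point. The pads swing forward as they close: fully open they stand 13 mm farther back than shut.
Start: joints at [-1.347, 0.417, -0.01, 1.614, 0.005, 1.111, -0.053], TCP at [0.164, 0.603, 0.304] pointing down, gripper open.
Joint ranges: [-2.81, 2.81], [-0.39, 2.02], [-1.27, 1.25], [0.06, 2.57], [-1.19, 4.33], [0.19, 2], [-2.82, 2.82]. Speed limits (rad/s): [1.89, 1.89, 2.39, 2.39, 3.01, 3.01, 3.01].

### API

Orientations are given as [roll, pitch, yaw] about the fixed x, y, z axes, in that order (R = Rz(yaw) Ry(pitch) Rx(roll)).
In Python, from plant import ctrl gives the robot as it stands. The module is installed in compiled form; this text tells all that it offers. Calls block until the motion is done:
- ctrl.move_pose(position, orientation): joint-space move of the TCP to a pose.
- ctrl.move_l(position, attitude=None, feed=0.15): straight line of the TCP; attitude=None keeps the orientation; feed is the mean speed in m/s.
- ctrl.goto_joints(angles): joint-space move.
- ctrl.move_gripper(opening, effort=None): finger opening in m; effort is the grip in N (None keeps the last); returns when the fingers have stopped.
- ctrl.hold(seconds).
- ctrl.ik(position, orientation): joint angles nearest the present ones, or None.
- ctrl.observe(): the state.
- ctrl.camera(name): name is "side" or "top" or "wrist"; returns the picture (480x640x3 uint8, blue, green, red); there is no depth.
- ctrl.get_calibration(name): a dict with "fx", "fy", "cx", "cy" (pixels), "pose" (4x4, takes a point from camera to world coordinates); the wrist camera has in their place "T_tool_cam" (4x4, takes a point from camera to tool coordinates, whose origin is the TCP and whose axes are the flange's). Camera axes: x right, y down, z forward; pixel columns grow to the right and rows downward; lengths in m; the calibration is good to about 2 mm. A picture is of the moment at which its call begins: read the wrist's pose just before it. get_calibration takes no time and is no camera call.
A pose or a line that the arm cannot do raises ctrl.PlanningError and nothing moves.
- ctrl.finish_job(): hands the job in; it is judged then, once.
The state is a dict: "t": time; "joint_positions": joint angles; "joint_velocities": joint speeds; "effort": joint torques, N m; "eef_pos": TCP position; "orientation": TCP orientation; "force": force on the tool from outside, world axes, zero at the start; "wrist_torque": the same for the moment, N m; "gripper_width": finger opening in m; "grip_force": force on a finger pad.
Only numpy, scipy, OpenCV 4.12 (cv2) and the standard library are available. Lean on these libraries where they do the work, as an engineer would, in place of code of your own. Each camera call takes 0.05 s, during which the arm holds its last target. There are 200 camera calls.

### The job

First pull the console's push-pull knob straight out to its on detent, and with it out lay every standing bur tube on its side in a cradle of the rack, one to a cradle and centred along it. Then take the steel probe from its stand, press the recessed zero button with its lower end while the knob is still out, and stand the probe back in its stand. Finally push the knob fully home; the tubes must still lie in their cradles at the end, and the bowl, clear tray, mirror handle and small jar must be left where they are.

Things in the scene. Friction and masses are not known exactly. Their poses are not given: they have to be found in the camera images.
- knob (a joint): push-pull knob, m: 0 = pushed fully home, 0.020 = pulled fully out (on detent). Moving it takes about 4 N; it stays wherever it is left, so bring it right up against its stop at either end
- knob_grip (a point): middle of the knob's head, on its axis; moves with the knob. Its z axis is the pull-out direction, which leans 20 degrees from vertical (towards the console's front, its -x); its y axis is level. The head is a black cylinder 26 mm in diameter and 26 long (13 mm either way along z from this point) on a 10 mm stem; with the knob home this point is 32 mm out from the flat 70 x 70 sloping face it stands on
- console: fixed white counter console, 120 (x) x 184 (y) mm, top 55 mm high, origin centre of underside, front faces its -x. The sloping knob face is on its +y half, reaching 87 mm high; the recessed zero button is in the flat top of its -y half. Placed and yawed differently each time
- zero (a joint): zero button, m pressed: 0 = released, 0.004 = fully down; springy, 1.8 N to start, 4.2 N fully down; it counts as pressed beyond 0.0025
- zero_top (a point): centre of the zero button's face, which is 16 mm wide and lies 9 mm down a 20 mm wide round bore in the console's level top (too narrow for fingers); pressed straight down
- rack: fixed aluminium rack with a base plate 100 (x) x 228 (y) x 8 mm, origin centre of underside; four V cradles side by side along its y, 58 mm apart, each running along its x. Each cradle is two V saddles (8 mm thick, 66 mm apart along x, 45 degree faces, top edges 39 mm high, 40 mm wide over both arms), with a clear 58 mm gap between the two saddles, open down to the base plate
- cradle0 (a point): cradle 0: where the middle of a tube's axis lies when it rests centred in this cradle, 42 mm above the counter; its x axis is the cradle's direction
- cradle1 (a point): cradle 1: where the middle of a tube's axis lies when it rests centred in this cradle, 42 mm above the counter; its x axis is the cradle's direction
- cradle2 (a point): cradle 2: where the middle of a tube's axis lies when it rests centred in this cradle, 42 mm above the counter; its x axis is the cradle's direction
- cradle3 (a point): cradle 3: where the middle of a tube's axis lies when it rests centred in this cradle, 42 mm above the counter; its x axis is the cradle's direction
- tube0: loose steel bur tube, closed plain cylinder 28 mm in diameter, 100 mm long, 80 g, white cap at the top; origin centre of its bottom end, z along its axis to the cap. Stands upright at the start. Three or four of the tubes are present
- tube1: loose steel bur tube, closed plain cylinder 28 mm in diameter, 100 mm long, 80 g, white cap at the top; origin centre of its bottom end, z along its axis to the cap. Stands upright at the start. Three or four of the tubes are present
- tube2: loose steel bur tube, closed plain cylinder 28 mm in diameter, 100 mm long, 80 g, white cap at the top; origin centre of its bottom end, z along its axis to the cap. Stands upright at the start. Three or four of the tubes are present
- tube3: loose steel bur tube, closed plain cylinder 28 mm in diameter, 100 mm long, 80 g, white cap at the top; origin centre of its bottom end, z along its axis to the cap. Stands upright at the start. Three or four of the tubes are present
- tube0_mid (a point): middle of tube0, on its axis, 50 mm from either end
- tube1_mid (a point): middle of tube1, on its axis, 50 mm from either end
- tube2_mid (a point): middle of tube2, on its axis, 50 mm from either end
- tube3_mid (a point): middle of tube3, on its axis, 50 mm from either end
- stand: fixed aluminium block 60 x 60 x 50 mm high, origin centre of underside, with an upright round hole 17 mm wide from its top, 42 mm deep (floor 8 mm above the counter) in which the probe stands
- probe: loose steel probe, upright in the stand at the start, 150 mm long, 50 g: lower 105 mm is 10 mm in diameter with a flat end, upper 45 mm is a 14 mm grip; origin centre of its lower end, z up its axis
- bowl: bystander, to be left alone: white rubber bowl, 100 mm wide, 45 high (mm); origin centre of underside
- tray: bystander, to be left alone: clear acrylic tray, 100 x 150 x 18 high (mm); origin centre of underside
- mirror: bystander, to be left alone: chrome mouth-mirror handle lying flat, 140 long, 8 thick (mm); origin centre of underside
- jar: bystander, to be left alone: small lidded jar, 40 wide, 45 high (mm); origin centre of underside

How it is judged:
On the way, in this order (a step that is already met when the one before it is completed fails the run):
1. the knob is pulled out to its on detent (value of joint knob above 0.016 m), for 0.2 s.
2. with the knob out, every tube present lies in a cradle (angle between tube0's own z axis and vertical between 1.45 and 1.69 rad and ((distance between tube0_mid and cradle0 below 0.018 m and angle between the z axis of tube0 and the x axis of cradle0, either way round below 0.15 rad) or (distance between tube0_mid and cradle1 below 0.018 m and angle between the z axis of tube0 and the x axis of cradle1, either way round below 0.15 rad) or (distance between tube0_mid and cradle2 below 0.018 m and angle between the z axis of tube0 and the x axis of cradle2, either way round below 0.15 rad) or (distance between tube0_mid and cradle3 below 0.018 m and angle between the z axis of tube0 and the x axis of cradle3, either way round below 0.15 rad)) and angle between tube1's own z axis and vertical between 1.45 and 1.69 rad and ((distance between tube1_mid and cradle0 below 0.018 m and angle between the z axis of tube1 and the x axis of cradle0, either way round below 0.15 rad) or (distance between tube1_mid and cradle1 below 0.018 m and angle between the z axis of tube1 and the x axis of cradle1, either way round below 0.15 rad) or (distance between tube1_mid and cradle2 below 0.018 m and angle between the z axis of tube1 and the x axis of cradle2, either way round below 0.15 rad) or (distance between tube1_mid and cradle3 below 0.018 m and angle between the z axis of tube1 and the x axis of cradle3, either way round below 0.15 rad)) and angle between tube2's own z axis and vertical between 1.45 and 1.69 rad and ((distance between tube2_mid and cradle0 below 0.018 m and angle between the z axis of tube2 and the x axis of cradle0, either way round below 0.15 rad) or (distance between tube2_mid and cradle1 below 0.018 m and angle between the z axis of tube2 and the x axis of cradle1, either way round below 0.15 rad) or (distance between tube2_mid and cradle2 below 0.018 m and angle between the z axis of tube2 and the x axis of cradle2, either way round below 0.15 rad) or (distance between tube2_mid and cradle3 below 0.018 m and angle between the z axis of tube2 and the x axis of cradle3, either way round below 0.15 rad)) and angle between tube3's own z axis and vertical between 1.45 and 1.69 rad and ((distance between tube3_mid and cradle0 below 0.018 m and angle between the z axis of tube3 and the x axis of cradle0, either way round below 0.15 rad) or (distance between tube3_mid and cradle1 below 0.018 m and angle between the z axis of tube3 and the x axis of cradle1, either way round below 0.15 rad) or (distance between tube3_mid and cradle2 below 0.018 m and angle between the z axis of tube3 and the x axis of cradle2, either way round below 0.15 rad) or (distance between tube3_mid and cradle3 below 0.018 m and angle between the z axis of tube3 and the x axis of cradle3, either way round below 0.15 rad)) and value of joint knob above 0.016 m), for 0.2 s.
3. with the knob out, the zero button is pressed with the tip of the probe (value of joint knob above 0.016 m and value of joint zero above 0.0025 m and distance between probe and zero_top below 0.01 m), for 0.1 s.
4. the probe stands in its stand again, the knob still out (horizontal distance between probe and stand below 0.012 m and height (world z) of probe below 0.016 m and angle between probe's own z axis and vertical below 0.25 rad and value of joint knob above 0.016 m), for 0.2 s.
5. the knob is pushed fully home (value of joint knob below 0.003 m), for 0.2 s.
At the end, for the whole second after the job is handed in: Every tube present lies level (within 7 degrees) along a cradle (within 8 degrees), its middle within 18 mm of the cradle's point; the probe stands in its stand (tip within 12 mm of the hole's axis and below 16 mm, leaning under 14 degrees); the knob is home (under 3 mm); all at rest (angle between tube0's own z axis and vertical between 1.45 and 1.69 rad and ((distance between tube0_mid and cradle0 below 0.018 m and angle between the z axis of tube0 and the x axis of cradle0, either way round below 0.15 rad) or (distance between tube0_mid and cradle1 below 0.018 m and angle between the z axis of tube0 and the x axis of cradle1, either way round below 0.15 rad) or (distance between tube0_mid and cradle2 below 0.018 m and angle between the z axis of tube0 and the x axis of cradle2, either way round below 0.15 rad) or (distance between tube0_mid and cradle3 below 0.018 m and angle between the z axis of tube0 and the x axis of cradle3, either way round below 0.15 rad)) and angle between tube1's own z axis and vertical between 1.45 and 1.69 rad and ((distance between tube1_mid and cradle0 below 0.018 m and angle between the z axis of tube1 and the x axis of cradle0, either way round below 0.15 rad) or (distance between tube1_mid and cradle1 below 0.018 m and angle between the z axis of tube1 and the x axis of cradle1, either way round below 0.15 rad) or (distance between tube1_mid and cradle2 below 0.018 m and angle between the z axis of tube1 and the x axis of cradle2, either way round below 0.15 rad) or (distance between tube1_mid and cradle3 below 0.018 m and angle between the z axis of tube1 and the x axis of cradle3, either way round below 0.15 rad)) and angle between tube2's own z axis and vertical between 1.45 and 1.69 rad and ((distance between tube2_mid and cradle0 below 0.018 m and angle between the z axis of tube2 and the x axis of cradle0, either way round below 0.15 rad) or (distance between tube2_mid and cradle1 below 0.018 m and angle between the z axis of tube2 and the x axis of cradle1, either way round below 0.15 rad) or (distance between tube2_mid and cradle2 below 0.018 m and angle between the z axis of tube2 and the x axis of cradle2, either way round below 0.15 rad) or (distance between tube2_mid and cradle3 below 0.018 m and angle between the z axis of tube2 and the x axis of cradle3, either way round below 0.15 rad)) and angle between tube3's own z axis and vertical between 1.45 and 1.69 rad and ((distance between tube3_mid and cradle0 below 0.018 m and angle between the z axis of tube3 and the x axis of cradle0, either way round below 0.15 rad) or (distance between tube3_mid and cradle1 below 0.018 m and angle between the z axis of tube3 and the x axis of cradle1, either way round below 0.15 rad) or (distance between tube3_mid and cradle2 below 0.018 m and angle between the z axis of tube3 and the x axis of cradle2, either way round below 0.15 rad) or (distance between tube3_mid and cradle3 below 0.018 m and angle between the z axis of tube3 and the x axis of cradle3, either way round below 0.15 rad)) and horizontal distance between probe and stand below 0.012 m and height (world z) of probe below 0.016 m and angle between probe's own z axis and vertical below 0.25 rad and value of joint knob below 0.003 m and linear speed of each of tube0, tube1, tube2, tube3, probe below 0.02 m/s); the robot touches nothing.
It fails at once if a bystander is shifted more than 4 cm (distance of any of bowl, tray, mirror, jar from where it was at the start of the episode above 0.04 m).
Of tube0, tube1, tube2, tube3 only 3 to 4 are there at a start; the rules pass over those that are not, and their reading is None.
At some moment in a run one of tube0, tube1, tube2, tube3 may be knocked a few centimetres aside while the robot is not near it.
It also fails if it takes over 210 s, if anything falls off the work surface, if the arm or the gripper's body presses on something with over 40 N, if the wrist force passes 120 N, or if a joint passes its speed limit or range.

## Working session

There is one attempt and no reset: what is moved stays moved. The work goes in short steps, each a Python script; the robot and the scene stay as the last script left them, time stands still between calls to the robot, and variables do not carry over. Pictures are saved under pics/ and viewed, at most 16 in all, crops included, and the job is handed in when it is done.

```bash
mkdir -p pics; python3 - <<'E'
from plant import ctrl
import cv2
s=ctrl.observe(); print(s); print(ctrl.tip_reach)
for n in("side","top","wrist"):
    cv2.imwrite(f"pics/{n}0.png",ctrl.camera(n)); print(n,ctrl.get_calibration(n))
E
```

```text
{'t': 0.0, 'joint_positions': array([-1.34748782,  0.41795506, -0.01031589,  1.61418243,  0.00469047,
        1.11066675, -0.05301842]), 'joint_velocities': array([ 0.00016765, -0.00077356,  0.00074439,  0.00173209,  0.00196287,
       -0.00100458,  0.00052651]), 'effort': array([-2.60728839e-04, -8.64432764e+01,  6.78652134e-01, -4.34905386e+01,
        1.90823071e-02,  7.32853194e-03,  3.35133802e-05]), 'eef_pos': array([0.16350556, 0.60296857, 0.30326848]), 'orientation': array([-3.14040753e+00,  7.59898793e-05,  2.87678160e+00]), 'force': array([-0.08430653,  0.82246764,  1.29385467]), 'wrist_torque': array([-0.02462308,  0.0031376 ,  0.015525  ]), 'grip_force': 0.0, 'gripper_width': 0.08552534499679487}
0.0726
side {'fx': 465.7061417561701, 'fy': 465.7061417561701, 'cx': 324.62024550768285, 'cy': 239.04441670324337, 'pose': array([[ 0.95422456, -0.23177541,  0.18903877,  0.40596296],
       [-0.29907658, -0.74565536,  0.59544209, -0.5153653 ],
       [ 0.00294894, -0.62472253, -0.78084125,  0.7644983 ],
       [ 0.        ,  0.        ,  0.        ,  1.        ]])}
top {'fx': 50
[... 203 characters left out ...]
97e-01, -6.44893525e-02,  1.29244143e-02,
         9.29929688e-03],
       [ 8.37685305e-04, -2.08949132e-01, -9.77926152e-01,
         1.26023157e+00],
       [ 0.00000000e+00,  0.00000000e+00,  0.00000000e+00,
         1.00000000e+00]])}
wrist {'fx': 339.7884926461712, 'fy': 339.7884926461712, 'cx': 319.0196817252027, 'cy': 237.78731446666, 'T_tool_cam': array([[-9.37337749e-04, -9.52189068e-01, -3.05507939e-01,
         7.78176924e-02],
       [ 9.99999371e-01, -1.08085225e-03,  3.00609336e-04,
        -2.06448220e-04],
       [-6.16445868e-04, -3.05507465e-01,  9.52189481e-01,
        -6.96478545e-02],
       [ 0.00000000e+00,  0.00000000e+00,  0.00000000e+00,
         1.00000000e+00]])}
```

View pics/top0.png

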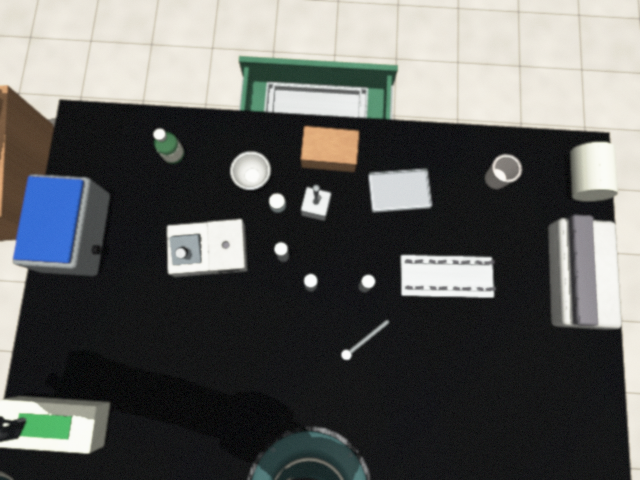

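View pics/side0.png

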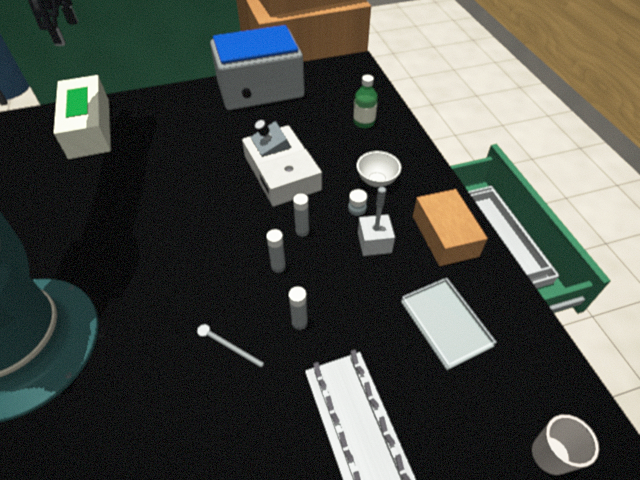

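The top view shows three tubes with caps at (281,249), (310,281) and (368,281). The jar is at (277,202), the probe and stand at (316,200), the console around (206,248) with its knob at (182,253), and the rack around (448,276). Next I'll take closer wrist views.

```bash
cat > h.py <<'E'
import numpy as np, cv2
from plant import ctrl
from scipy.spatial.transform import Rotation as R
def T(p,rpy):
    M=np.eye(4);M[:3,:3]=R.from_euler('xyz',rpy).as_matrix();M[:3,3]=p;return M
def p2w(c,P,u,v,z):
    d=P[:3,:3]@[(u-c['cx'])/c['fx'],(v-c['cy'])/c['fy'],1.]
    return P[:3,3]+d*(z-P[2,3])/d[2]
def w2p(c,P,w):
    q=P[:3,:3].T@(np.array(w)-P[:3,3]);return np.array([c['cx']+c['fx']*q[0]/q[2],c['cy']+c['fy']*q[1]/q[2]])
def snap(f):
    s=ctrl.observe();im=ctrl.camera("wrist");c=ctrl.get_calibration("wrist")
    P=T(s['eef_pos'],s['orientation'])@c['T_tool_cam'];cv2.imwrite(f'pics/{f}.png',im);np.save(f'pics/{f}.npy',P);return im,c,P
def wp(f,u,v,z):
    return p2w(ctrl.get_calibration("wrist"),np.load(f'pics/{f}.npy'),u,v,z)
E
python3 - <<'E'
from h import *
c=ctrl.get_calibration("top");P=c['pose']
for n,u,v,z in [('t0',281,249,.1),('t1',310,281,.1),('t2',368,281,.1),('jar',277,202,.045),('stand',316,203,.05),('probe',317,190,.15),('cons',206,247,.055),('zero',225,244,.055),('r1',401,256,.03),('r2',493,257,.03),('r3',493,297,.008),('r4',401,295,.008)]:
    print(n,p2w(c,P,u,v,z).round(3))
# views, yaw pi => tool x = -... 
for f,x,y in [('w1',.42,.22),('w2',.42,.03),('w3',.42,-.25)]:
    for yaw in (np.pi,0):
        try:
            ctrl.move_pose([x,y,.36],[np.pi,0,yaw]);print(f,yaw);break
        except ctrl.PlanningError as e: print(e)
    snap(f)
print(ctrl.observe()['t'],ctrl.observe()['joint_positions'])
ims=[cv2.imread(f'pics/w{i}.png') for i in (1,2,3)]
E
```

```text
t0 [0.55 0.1  0.1 ]
t1 [0.479 0.027 0.1  ]
t2 [ 0.488 -0.107  0.1  ]
jar [0.681 0.124 0.045]
stand [0.683 0.026 0.05 ]
probe [0.685 0.025 0.15 ]
cons [0.552 0.287 0.055]
zero [0.563 0.242 0.055]
r1 [ 0.566 -0.193  0.03 ]
r2 [ 0.579 -0.422  0.03 ]
r3 [ 0.482 -0.429  0.008]
r4 [ 0.472 -0.2    0.008]
w1 3.141592653589793
w2 3.141592653589793
w3 3.141592653589793
3.8667 [-0.25394339  0.14378625  0.80353835  1.89473002 -0.11357452  1.14955369
  2.1642156 ]
```

View pics/w1.png

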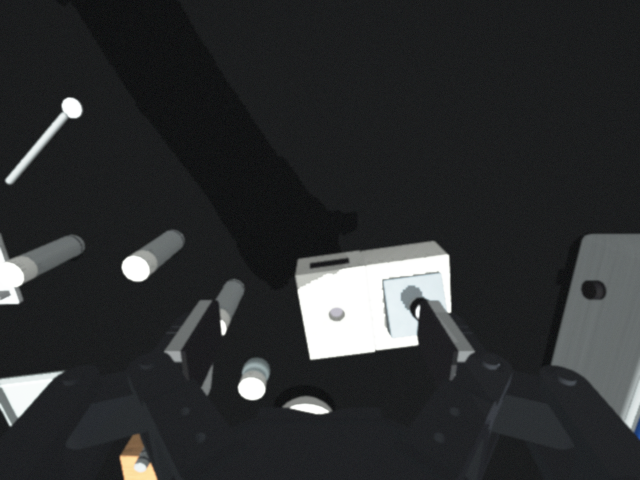

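View pics/w2.png

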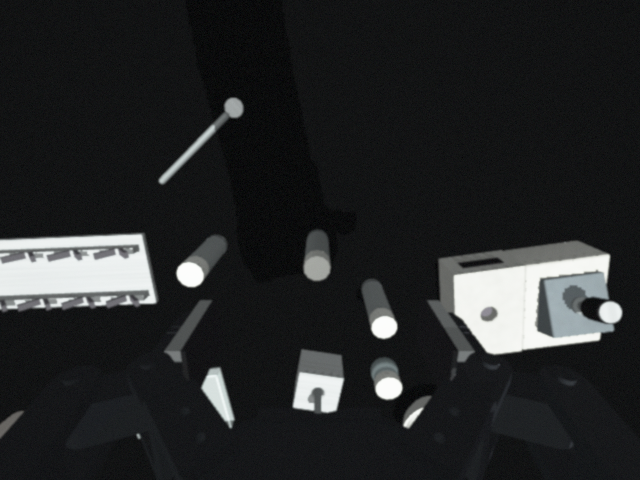

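View pics/w3.png

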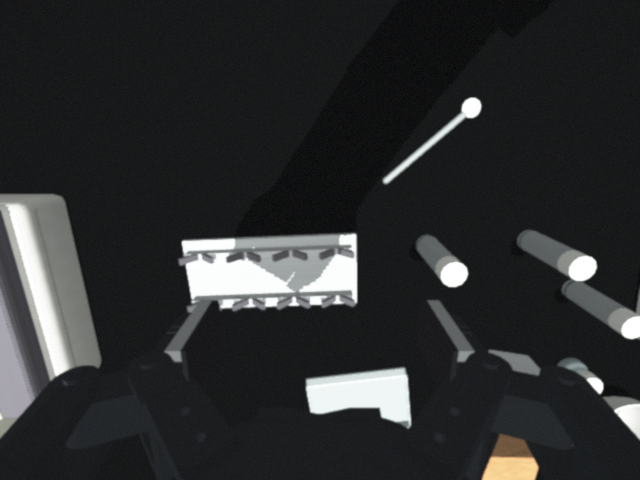

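W1 shows the zero bore at (337,314) and the console top's corners at (298,275), (449,255) and (309,359). W2 shows the tube caps at (190,272), (317,264) and (383,327), and the stand at (318,390). W3 shows the rack plate's corners at (183,241), (357,234), (357,303) and (190,309). Next come nearer views with each object clear of the fingers.

```bash
python3 - <<'E'
from h import *
def go(x,y,z):
    for yaw in (np.pi,0):
        try: ctrl.move_pose([x,y,z],[np.pi,0,yaw]);return yaw
        except ctrl.PlanningError as e: pass
    print('fail',x,y)
print(go(.57,-.31,.25));snap('r')
print(go(.72,.03,.30));snap('s')
print(go(.57,.28,.30));snap('c')
print(ctrl.observe()['t'])
I={k:cv2.imread(f'pics/{k}.png') for k in 'rsc'}
r=cv2.resize(I['r'][0:330],(800,412)); cv2.imwrite('pics/r_v.png',r)
sc=np.hstack([cv2.resize(I[k][40:340,170:470],(400,400),interpolation=cv2.INTER_CUBIC) for k in 'sc'])
cv2.imwrite('pics/sc_v.png',sc)
E
```

```text
3.141592653589793
3.141592653589793
3.141592653589793
7.3583
```

View pics/r_v.png

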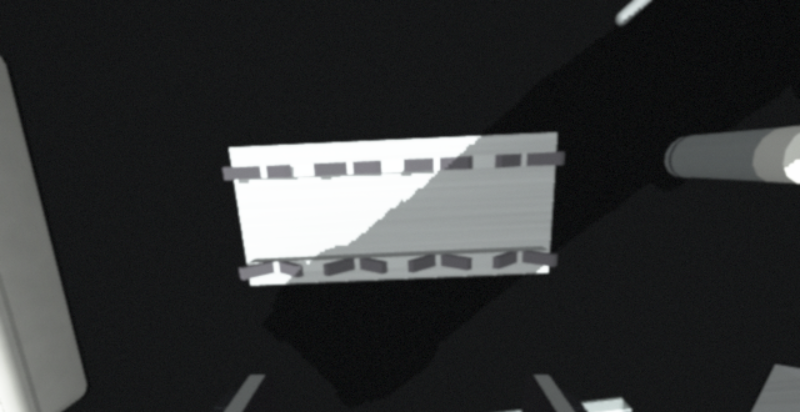

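View pics/sc_v.png

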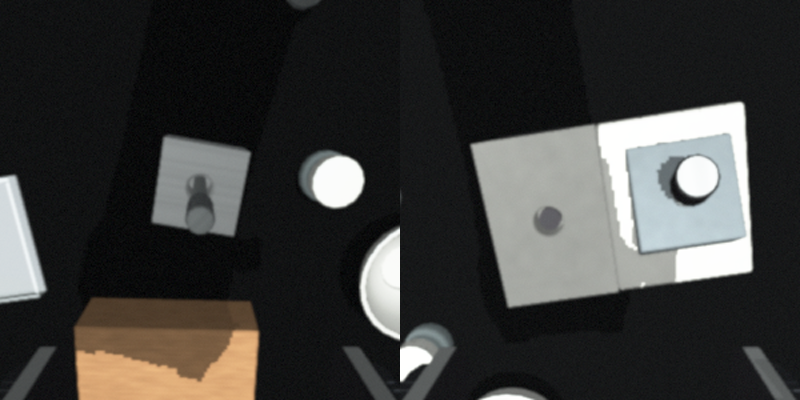

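```bash
python3 - <<'E'
from h import *
from scipy.optimize import least_squares
def fit(f,pts,corn,z,g):
    c=ctrl.get_calibration("wrist");P=np.load(f'pics/{f}.npy')
    zz=np.broadcast_to(z,len(corn))
    def res(q):
        C,S=np.cos(q[2]),np.sin(q[2])
        return np.ravel([w2p(c,P,[q[0]+C*a-S*b,q[1]+S*a+C*b,h])-p for (a,b),h,p in zip(corn,zz,pts)])
    s=least_squares(res,g);print(f,s.x.round(4),'res',s.fun.round(1));return s.x
rp=np.array([(230,148),(556,132),(548,272),(250,286)])/[1.25,412/330]
fit('r',rp,[(-.05,-.114),(-.05,.114),(.05,.114),(.05,-.114)],.008,[.52,-.31,0])
t=lambda a:np.array(a)*.75+[170,40]
fit('s',t([(163,136),(250,152),(235,236),(152,222)]),[(-.03,-.03),(-.03,.03),(.03,.03),(.03,-.03)],.05,[.68,.03,0])
print('stand hole',wp('s',*t((200,187)),.05),'probe top',wp('s',*t((200,219)),.15))
q=fit('c',t([(71,144),(345,102),(352,270),(108,307)]),[(-.06,-.092),(-.06,.092),(.06,.092),(.06,-.092)],.055,[.55,.28,0])
def loc(p):
    d=p[:2]-q[:2];C,S=np.cos(q[2]),np.sin(q[2]);return np.array([C*d[0]+S*d[1],-S*d[0]+C*d[1]]).round(4)
b=wp('c',*t((148,221)),.055);print('bore',b,loc(b))
for z in (.115,.1173,.12):
    k=wp('c',*t((297,176)),z);print('knobend',k,loc(k))
print('w2 knobend',wp('w2',610,312,.1173),'bore w1,w2',wp('w1',337,314,.054),wp('w2',489,314,.054))
fc=wp('c',*t((np.mean([227,332,346,238]),np.mean([150,134,235,253]))),.075);print('face centre',fc,loc(fc))
for n,u,v in (('a',190,272),('b',317,264),('c',383,327)): print(n,wp('w2',u,v,.1))
for n,u,v in (('a',454,272),('b',583,267),): print(n,wp('w3',u,v,.1))
E
```

```text
r [ 0.5281 -0.3124  0.0453] res [-1.7  0.1  1.3 -0.1  0.5  0.5 -0.   0. ]
s [ 0.6883  0.0287 -0.1662] res [ 0.5  0.6  0.2 -0.3 -0.8 -0.5  0.1  0.1]
stand hole [0.68781083 0.02872319 0.05      ] probe top [0.68916761 0.02844717 0.15      ]
c [0.5553 0.2918 0.147 ] res [-0.5 -0.  -0.2 -1.   0.9  1.7 -0.2 -0.2]
bore [0.56238949 0.24228249 0.055     ] [-0.0002 -0.05  ]
knobend [0.52387928 0.33299625 0.115     ] [-0.025   0.0454]
knobend [0.52360029 0.33250325 0.1173    ] [-0.0254  0.0449]
knobend [0.52327279 0.33192452 0.12      ] [-0.0258  0.0444]
w2 knobend [0.523819  0.3326395 0.1173   ] bore w1,w2 [0.56249453 0.24317106 0.054     ] [0.56330064 0.24307637 0.054     ]
face centre [0.53965647 0.33494196 0.075     ] [-0.0091  0.045 ]
a [ 0.48585385 -0.10558979  0.1       ]
b [0.47689638 0.02816383 0.1       ]
c [0.55249823 0.10145593 0.1       ]
a [ 0.48617424 -0.10657246  0.1       ]
b [0.48041899 0.02795613 0.1       ]
```

```bash
cat >> h.py <<'E'
RC=(.5281,-.3124,.0453); CC=(.5553,.2918,.147); ST=np.array([.688,.0287]); BORE=np.array([.5625,.2427])
def loc2w(q,a,b,z): C,S=np.cos(q[2]),np.sin(q[2]);return np.array([q[0]+C*a-S*b,q[1]+S*a+C*b,z])
def rpy(z,y):
    z=np.array(z)/np.linalg.norm(z);y=np.array(y)-np.dot(y,z)*z;y/=np.linalg.norm(y)
    return R.from_matrix(np.c_[np.cross(y,z),y,z]).as_euler('xyz')
s20,c20=np.sin(np.radians(20)),np.cos(np.radians(20)); cy,sy=np.cos(CC[2]),np.sin(CC[2])
KAX=np.array([-s20*cy,-s20*sy,c20]); KY=np.array([-sy,cy,0]); KG=loc2w(CC,-.0100-.032*s20,.045,.075+.032*c20)
def knob_rpy(s=1): return rpy(-KAX,s*KY)
def stat():
    s=ctrl.observe();print('t',round(s['t'],1),'F',s['force'].round(1),'w',round(s['gripper_width'],4),'g',round(s['grip_force'],1),'p',s['eef_pos'].round(4));return s
E
python3 - <<'E'
from h import *
for sg in (1,-1):
    o=knob_rpy(sg);pre=KG+KAX*.134
    a=ctrl.ik(pre,o);b=ctrl.ik(KG+KAX*.054,o);print(sg,a,b)
    if a is None or b is None: continue
    ctrl.move_gripper(.05,40)
    ctrl.move_pose(pre,o);ctrl.move_l(KG+KAX*.054,feed=.1);stat()
    ctrl.move_gripper(0,60);stat()
    ctrl.move_l(KG+KAX*(.054+.0205),feed=.03);stat()
    ctrl.move_l(KG+KAX*(.054+.022),feed=.02);stat()
    ctrl.move_gripper(.06);stat()
    ctrl.move_l(KG+KAX*.18);ctrl.move_pose([.50,.28,.36],[np.pi,0,np.pi]);snap('k');stat();break
cv2.imwrite('pics/top1.png',ctrl.camera('top'))
v=np.hstack([cv2.resize(cv2.imread('pics/k.png')[100:400,170:470],(400,400)),cv2.resize(cv2.imread('pics/top1.png')[150:350,150:350],(400,400))])
cv2.imwrite('pics/v1.png',v)
print(ctrl.observe()['joint_positions'])
# ik for tubes
def tubeposes(p,az,a): d=np.array([np.cos(az),np.sin(az),0]);z=np.array([*(np.sin(a)*d[:2]),-np.cos(a)]);return z,np.array([-d[1],d[0],0])
tubes={'a':(.486,-.106),'b':(.4785,.028),'c':(.5525,.1015)}
for n,t in tubes.items():
  for deg in (45,55,60):
    for az in (-.4,0,.4):
      for sg in (1,-1):
        z,y=tubeposes(t,az,np.radians(deg));o=rpy(z,sg*y);m=np.array([*t,.05])
        q=[ctrl.ik(m-z*k,o) for k in(.054,.13)]
        if all(x is not None for x in q): print(n,deg,az,sg,q[0].round(2))
for cr in (-.087,-.029,.029,.087):
  for deg in (30,35,45):
    for sg in (1,-1):
        m=loc2w(RC,0,cr,.043);u=np.array([np.cos(RC[2]),np.sin(RC[2]),0]);b=np.radians(deg)
        z=-np.sin(b)*u-np.array([0,0,np.cos(b)]);o=rpy(z,sg*np.array([-u[1],u[0],0]))
        q=[ctrl.ik(m-z*.054+[0,0,h],o) for h in(0,.1)]
        if all(x is not None for x in q): print('cr',cr,deg,sg,q[0].round(2))
E
```

```text
1 [-1.46791277  0.47622662  0.93660653  1.99732128 -0.40656763  0.5634218
  1.38358673] [-1.2888137   0.60637034  0.76430378  1.97977415 -0.56101935  0.4407378
  1.51278625]
t 9.4 F [-0.9  0.1 -0.2] w 0.05 g 0.0 p [0.5099 0.3305 0.1563]
t 9.8 F [-0.1 -0.8  3.7] w 0.0241 g 58.6 p [0.5097 0.3307 0.1562]
t 10.6 F [ 12.8   5.7 -17.5] w 0.0244 g 63.5 p [0.5028 0.3296 0.1749]
t 10.8 F [ 17.1   7.3 -26.6] w 0.0241 g 66.8 p [0.5021 0.3296 0.1758]
t 11.3 F [ 0.9 -1.   0.5] w 0.06 g 0.0 p [0.5022 0.3294 0.1766]
t 12.8 F [ 0.5  0.1 -0.2] w 0.0597 g 0.0 p [0.4996 0.2802 0.3586]
[-1.34201143  0.4307924   1.03397227  1.70593317 -0.3897415   1.23126092
  1.35727161]
a 55 0.4 1 [ 1.53  1.11 -1.09  2.4   3.18  0.29 -0.25]
a 55 0.4 -1 [ 1.39  0.94 -0.92  2.41  3.71  0.38  2.26]
a 60 0.4 1 [ 1.59  1.22 -1.1   2.41  3.31  0.31 -0.26]
a 60 0.4 -1 [ 1.44  1.03 -0.92  2.41  3.81  0.43  2.28]
c 45 -0.4 1 [ 0.1   0.73 -0.73  2.26  1.94  1.04 -0.96]
c 45 -0.4 -1 [-0.75  0.61  0.25  2.29  1.97  0.53  1.83]
c 45 0 1 [ 0.57  0.94 -1.09  2.35  2.31  1.05 -0.57]
c 45 0 -1 [ 0.57  0.94 -1.09  2.35  2.31  1.05  2.58
[... 1165 characters left out ...]
r 0.029 30 1 [-0.19  1.11  0.93  1.48 -0.52  1.37  2.43]
cr 0.029 30 -1 [-0.3   1.3   1.22  1.48 -0.79  1.51 -0.52]
cr 0.029 35 1 [-0.18  1.15  0.92  1.42 -0.48  1.45  2.4 ]
cr 0.029 35 -1 [-0.28  1.34  1.22  1.42 -0.74  1.58 -0.55]
cr 0.029 45 1 [-0.15  1.23  0.9   1.3  -0.39  1.61  2.35]
cr 0.029 45 -1 [-0.25  1.42  1.22  1.3  -0.66  1.72 -0.59]
cr 0.087 30 1 [-0.27  1.06  0.9   1.55 -0.51  1.35  2.35]
cr 0.087 30 -1 [-0.4   1.3   1.24  1.55 -0.82  1.52 -0.55]
cr 0.087 35 1 [-0.26  1.1   0.88  1.49 -0.47  1.44  2.32]
cr 0.087 35 -1 [-0.39  1.34  1.24  1.49 -0.77  1.59 -0.58]
cr 0.087 45 1 [-0.22  1.18  0.86  1.37 -0.39  1.6   2.28]
cr 0.087 45 -1 [-0.35  1.41  1.23  1.37 -0.69  1.73 -0.62]
```

View pics/v1.png

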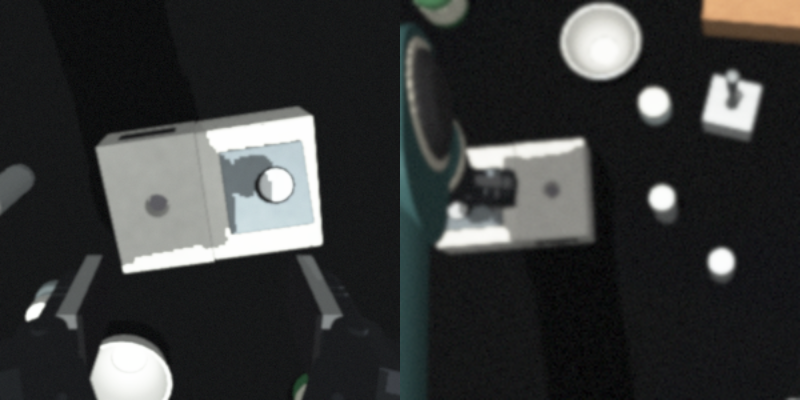

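The knob head now stands well clear of its face, and the force rose to about 30 N at the stop, so the knob is out. The three tubes have not moved. Next I'll search for grasp azimuths and tilts that work for both picking and placing.

```bash
cat >> h.py <<'E'
LO=np.array([-2.81,-.39,-1.27,.06,-1.19,.19,-2.82]);HI=np.array([2.81,2.02,1.25,2.57,4.33,2,2.82])
def pickR(az,a,sg):
    d=np.array([np.cos(az),np.sin(az),0]);z=np.sin(a)*d-np.array([0,0,np.cos(a)]);y=sg*np.array([-d[1],d[0],0])
    return np.c_[np.cross(y,z),y,z]
def placeR(Rp,e):   # tube axis (world z at pick) -> e*cradle x, tool y stays level
    C,S=np.cos(RC[2]),np.sin(RC[2]);u=np.array([C,S,0])*e
    A=R.align_vectors([u,[0,0,-1]],[Rp.T@[0,0,1.],Rp.T@[0,0,1.]])[0] if 0 else None
    v=Rp.T@[0,0,1.]; out=[]
    for s in (1,-1):
        y=s*np.array([-S,C,0]); B=np.c_[v,[0,1,0],np.cross(v,[0,1,0])]; W=np.c_[u,y,np.cross(u,y)]
        M=W@B.T
        if M[2,2]<-.3: out.append(M)
    return out
def eul(M): return R.from_matrix(M).as_euler('xyz')
def marg(qs): return min(np.min(np.minimum(q-LO,HI-q)) for q in qs)
def plan(t,cr,obst=(),degs=(35,40,45,50,55,60)):
    best=None;m=np.array([*t,.05]);c=loc2w(RC,0,cr,.0435)
    for a in degs:
      for az in np.arange(-np.pi,np.pi,np.pi/8):
        d=np.array([np.cos(az),np.sin(az)])
        if any(np.linalg.norm(np.array(o)-(np.array(t)-d*k))<.075 for o in obst for k in(0,.05,.1,.15)): continue
        for sg in (1,-1):
          Rp=pickR(az,np.radians(a),sg);o=eul(Rp)
          q=[ctrl.ik(p,o) for p in (m-Rp[:,2]*.054,m-Rp[:,2]*.13,m-Rp[:,2]*.054+[0,0,.13])]
          if any(x is None for x in q): continue
          for e in (1,-1):
            for Rl in placeR(Rp,e):
              ql=[ctrl.ik(c-Rl[:,2]*.054+[0,0,h],eul(Rl)) for h in (0,.12)]
              if any(x is None for x in ql): continue
              sc=min(marg(q+ql),.2)-.05*np.abs(q[2]-ql[1]).max()
              if best is None or sc>best[0]: best=(sc,a,az,sg,e,Rp,Rl,np.abs(q[2]-ql[1]).max(),marg(q+ql))
    return best
E
python3 - <<'E'
from h import *
tb={'a':(.486,-.106),'b':(.4785,.028),'c':(.5525,.1015)}; jar=(.681,.124)
for n,cr,ob in (('a',-.087,[tb['b'],jar]),('b',.087,[tb['a'],tb['c']]),('b2',.087,[tb['c']]),('c',-.029,[jar,(.55,.2),tb['b']]),('c2',-.029,[jar,(.55,.2)])):
    b=plan(tb[n[0]],cr,ob);print(n,b and (b[:5],b[7:],b[6][:,2].round(2)))
E
```

```text
a ((np.float64(0.02408741552313204), 50, np.float64(-3.141592653589793), 1, -1), (np.float64(1.4678289046351056), np.float64(0.09747886075488732)), array([ 0.64,  0.03, -0.77]))
b ((np.float64(0.0035240742107968404), 40, np.float64(-3.141592653589793), 1, 1), (np.float64(3.352948736928615), np.float64(0.1711715110572276)), array([-0.77, -0.03, -0.64]))
b2 ((np.float64(0.0035240742107968404), 40, np.float64(-3.141592653589793), 1, 1), (np.float64(3.352948736928615), np.float64(0.1711715110572276)), array([-0.77, -0.03, -0.64]))Traceback (most recent call last):
  File "<stdin>", line 4, in <module>
  File "h.py", line 49, in plan
    q=[ctrl.ik(p,o) for p in (m-Rp[:,2]*.054,m-Rp[:,2]*.13,m-Rp[:,2]*.054+[0,0,.13])]
       ~~~~~~~^^^^^
ValueError: time passes only in moves, steps and waits
```

```bash
cat >> h.py <<'E'
def blobs(im):
    g=cv2.cvtColor(im,cv2.COLOR_BGR2GRAY);_,b=cv2.threshold(g,190,255,cv2.THRESH_BINARY)
    n,_,s,c=cv2.connectedComponentsWithStats(b);k=ctrl.get_calibration('top')
    return [(c[i].round(1).tolist(),int(s[i][4]),p2w(k,k['pose'],*c[i],.1)[:2].round(4).tolist()) for i in range(1,n) if 40<s[i][4]<350 and 250<c[i][0]<400 and 190<c[i][1]<330]
def pick(t,az,a,sg,e,rise=.15):
    Rp=pickR(az,np.radians(a),sg);o=eul(Rp);m=np.array([*t,.05]);z=Rp[:,2]
    ctrl.move_gripper(.06,50)
    ctrl.move_pose(m-z*.11+[0,0,.12],o);ctrl.move_l(m-z*.11,feed=.2);ctrl.move_l(m-z*.054,feed=.1);stat()
    ctrl.move_gripper(0,50);s=stat()
    if s['gripper_width']<.02: raise SystemExit('missed')
    ctrl.move_l(m-z*.054+[0,0,rise],feed=.15)
    return placeR(Rp,e)[0]
def place(Rl,cr):
    c=loc2w(RC,0,cr,.042)-Rl[:,2]*.054;o=eul(Rl)
    ctrl.move_pose(c+[0,0,.12],o);ctrl.move_l(c+[0,0,.02],feed=.15);f0=ctrl.observe()['force'][2]
    for h in np.arange(.010,-.0065,-.0015):
        ctrl.move_l(c+[0,0,h],feed=.03)
        if ctrl.observe()['force'][2]-f0>5: break
    print('contact h',h);stat();ctrl.move_gripper(.042);stat()
    ctrl.move_l(c+[0,0,.15],feed=.15)
E
python3 - <<'E'
from h import *
print(blobs(cv2.imread('pics/top0.png')));print(blobs(cv2.imread('pics/top1.png')));print(blobs(ctrl.camera('top')))
Rl=pick((.486,-.106),np.pi,50,1,-1);stat()
place(Rl,-.087)
im=ctrl.camera('top');cv2.imwrite('pics/top2.png',im);print(blobs(im))
E
```

```text
[([276.4, 200.6], 161, [0.6679, 0.1207]), ([280.5, 248.5], 113, [0.5517, 0.1015]), ([310.4, 280.4], 117, [0.481, 0.0264]), ([367.9, 281.0], 115, [0.4883, -0.1069])]
[([276.4, 200.7], 163, [0.6677, 0.1209]), ([280.5, 248.5], 113, [0.5517, 0.1015]), ([310.3, 280.4], 118, [0.4809, 0.0265]), ([367.9, 280.9], 116, [0.4884, -0.1069])]
[([276.4, 200.6], 164, [0.6678, 0.1208]), ([280.5, 248.5], 113, [0.5517, 0.1015]), ([310.3, 280.3], 118, [0.481, 0.0265]), ([367.9, 281.0], 117, [0.4883, -0.1069])]
t 16.6 F [ 0.1  0.  -0.1] w 0.0599 g 0.0 p [ 0.5279 -0.106   0.0853]
t 17.0 F [ 2.7 -0.5  5.2] w 0.0268 g 48.9 p [ 0.5277 -0.1061  0.0851]
t 18.1 F [ 0.1 -0.9 -1.2] w 0.0266 g 49.1 p [ 0.5272 -0.1059  0.2338]Traceback (most recent call last):
  File "<stdin>", line 4, in <module>
  File "h.py", line 74, in place
    ctrl.move_l(c+[0,0,h],feed=.03)
    ~~~~~~~~~~~^^^^^^^^^^^^^^^^^^^^
plant.PlanningError: the arm cannot follow that straight line within its joint ranges
```

```bash
python3 - <<'E'
from h import *
s=stat();q=s['joint_positions'];print(q.round(3),(q-LO).round(2),(HI-q).round(2))
Rp=pickR(np.pi,np.radians(50),1)
for e in(-1,1):
  for Rl in placeR(Rp,e):
    for cr in (-.087,-.029,.029,.087):
      for h in (.12,.0):
        x=ctrl.ik(loc2w(RC,0,cr,.042)-Rl[:,2]*.054+[0,0,h],eul(Rl)); print(e,cr,h,None if x is None else (x.round(2),marg([x]).round(3)))
E
```

```text
t 23.0 F [ 0.6 -0.1  1.1] w 0.0001 g 0.0 p [ 0.4973 -0.4008  0.0843]
[ 1.26   0.76  -0.566  1.962 -1.188  0.189  0.531] [ 4.07  1.15  0.7   1.9   0.   -0.    3.35] [1.55 1.26 1.82 0.61 5.52 1.81 2.29]
-1 -0.087 0.12 (array([ 1.01,  0.48, -0.25,  1.95, -1.06,  0.46,  0.2 ]), np.float64(0.134))
-1 -0.087 0.0 (array([ 1.63,  1.07, -1.11,  1.95,  1.31,  0.3 , -1.71]), np.float64(0.11))
-1 -0.029 0.12 (array([ 1.07,  0.43, -0.4 ,  2.05, -1.09,  0.35,  0.2 ]), np.float64(0.1))
-1 -0.029 0.0 (array([ 1.57,  1.  , -1.08,  2.06,  1.65,  0.25, -2.14]), np.float64(0.064))
-1 0.029 0.12 (array([ 1.13,  0.4 , -0.57,  2.15, -1.15,  0.24,  0.21]), np.float64(0.044))
-1 0.029 0.0 (array([ 1.51,  0.96, -1.07,  2.16,  2.03,  0.28, -2.6 ]), np.float64(0.093))
-1 0.087 0.12 None
-1 0.087 0.0 (array([ 1.16,  0.7 , -0.73,  2.25,  3.15,  0.23,  2.3 ]), np.float64(0.039))
1 -0.087 0.12 (array([ 0.64,  0.94, -0.36,  1.11,  0.54,  1.8 ,  1.88]), np.float64(0.198))
1 -0.087 0.0 (array([ 0.63,  1.07, -0.33,  1.13,  0.55,  1.66,  1.84]), np.float64(0.345))
1 -0.029 0.12 (array([ 0.62,  0.89, -0.4 ,  1.22,  0.5 ,  1.78,  1.79]), np.float64(0.223))
1 -0.029 0.0 (array([ 0.59,  1.03, -0.35,  1.24,  0.52,  1.62,  1.75]), np.float64(0.379))
1 0.029 0.12 (array([ 0.58,  0.85, -0.42,  1.3 ,  0.46,  1.75,  1.7 ]), np.float64(0.25))
1 0.029 0.0 (array([ 0.55,  1.  , -0.37,  1.32,  0.48,  1.59,  1.67]), np.float64(0.409))
1 0.087 0.12 (array([ 0.53,  0.82, -0.45,  1.37,  0.41,  1.73,  1.62]), np.float64(0.273))
1 0.087 0.0 (array([ 0.5 ,  0.97, -0.4 ,  1.39,  0.45,  1.56,  1.59]), np.float64(0.436))
```

The gripper is empty (width 0), so the tube was lost along the way. I'll look for it.

```bash
python3 - <<'E'
from h import *
a=ctrl.camera('top');b=ctrl.camera('side')
cv2.imwrite('pics/v2.png',np.hstack([cv2.resize(a[130:430,230:530],(400,400)),cv2.resize(b[100:480,180:560],(400,400))]))
cv2.imwrite('pics/top2.png',a);cv2.imwrite('pics/side2.png',b)
E
```

```text
(no output)
```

View pics/v2.png

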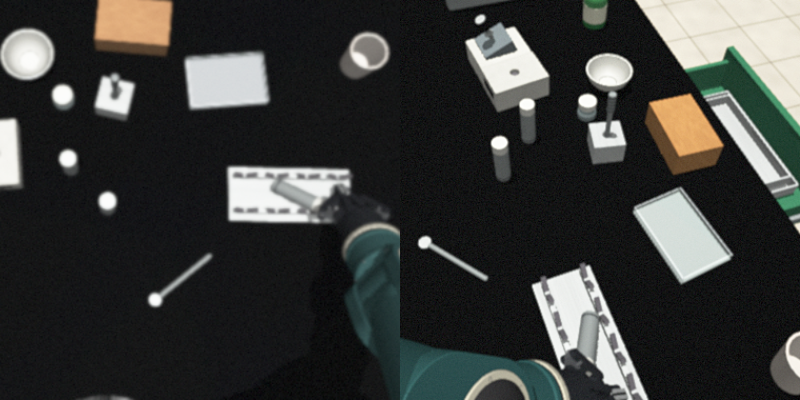

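The tube slipped out and now lies askew across the middle of the rack. I'll back off and take a close look.

```bash
python3 - <<'E'
from h import *
s=ctrl.observe();p=s['eef_pos'];z=R.from_euler('xyz',s['orientation']).as_matrix()[:,2]
print(z.round(2))
ctrl.move_l(p-z*.1,feed=.1);
ctrl.move_pose([.55,-.31,.30],[np.pi,0,np.pi]);snap('r2');stat()
cv2.imwrite('pics/r2v.png',cv2.resize(cv2.imread('pics/r2.png')[60:300,140:460],(800,600),interpolation=cv2.INTER_CUBIC))
E
```

```text
[ 0.64  0.03 -0.77]
t 25.6 F [ 0.  -0.3  1.2] w 0.0 g 0.0 p [ 0.5494 -0.3103  0.2991]
```

View pics/r2v.png

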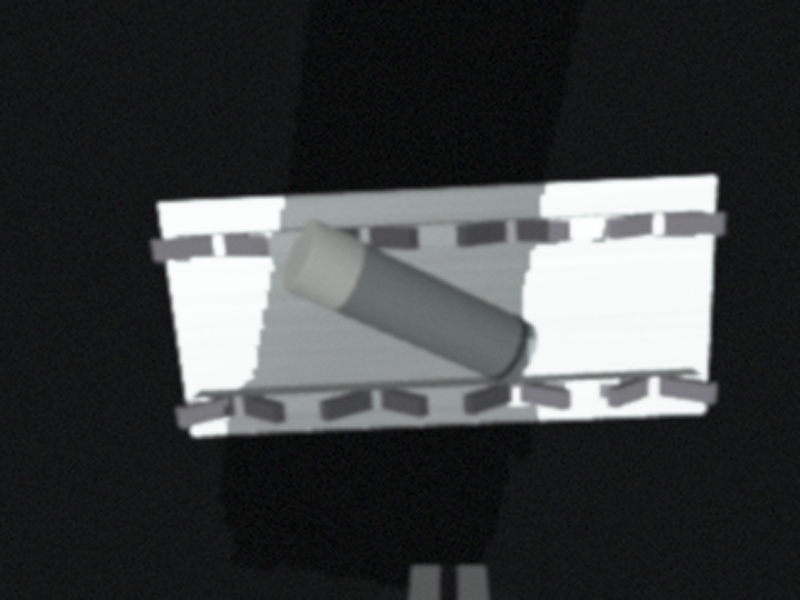

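In the crop, the tube's cap end is at about (303,258), propped on the front saddle row near cradle 1. Its bottom end is at about (512,350), down on the base plate. I'll solve for its 3D pose.

```bash
python3 - <<'E'
from h import *
from scipy.optimize import least_squares
c=ctrl.get_calibration("wrist");P=np.load('pics/r2.npy');f=lambda u,v:np.array([u/2.5+140,v/2.5+60])
A,B=f(303,258),f(512,350)
def ends(q):
    d=np.array([np.cos(q[3])*np.cos(q[4]),np.sin(q[3])*np.cos(q[4]),np.sin(q[4])]);m=q[:3];return m+.05*d,m-.05*d
def res(q):
    a,b=ends(q);return np.r_[w2p(c,P,a)-A,w2p(c,P,b)-B,(b[2]-.008-.014*np.cos(q[4]))*2000]
for g in (.2,.4):
    s=least_squares(res,[.53,-.32,.04,-2,g]);print(s.x.round(4),s.fun.round(2),[e.round(4) for e in ends(s.x)])
s=s.x
for e in ends(s):
    d=e[:2]-RC[:2];C,S=np.cos(RC[2]),np.sin(RC[2]);print('local',C*d[0]+S*d[1],-S*d[0]+C*d[1])
E
```

```text
[ 0.5209 -0.3215  0.0442 -2.0739  0.4987] [ 0.  0.  0.  0. -0.] [array([ 0.4998, -0.36  ,  0.0681]), array([ 0.5421, -0.283 ,  0.0203])]
[ 0.5209 -0.3215  0.0442 -2.0739  0.4987] [ 0.  0. -0. -0.  0.] [array([ 0.4998, -0.36  ,  0.0681]), array([ 0.5421, -0.283 ,  0.0203])]
local -0.030452039019713315 -0.04624250436058974
local 0.015332783176276753 0.028701163445037817
```

```bash
sed -i 's/^def placeR(Rp,e):.*/def placeR(Rp,e,ax=(0,0,1.)):/; s/^    A=R.align.*$//; s/    v=Rp.T@\[0,0,1.\]; out/    v=Rp.T@np.array(ax); out/' h.py
cat >> h.py <<'E'
def place2(Rl,tgt,D,slow=True):
    c=tgt-Rl[:,2]*D;o=eul(Rl)
    ctrl.move_pose(c+[0,0,.10],o);print('over',end=' ');stat();ctrl.move_l(c+[0,0,.02],feed=.12);f0=stat()['force'][2]
    for h in np.arange(.012,-.0075,-.0015):
        ctrl.move_l(c+[0,0,h],feed=.03)
        if ctrl.observe()['force'][2]-f0>4: break
    print('contact h',h);stat();ctrl.move_gripper(.042);stat()
    ctrl.move_l(c+[0,0,.12],feed=.15)
E
python3 - <<'E'
from h import *
az,th=-2.074,np.radians(22);ax=np.array([np.cos(az)*np.cos(th),np.sin(az)*np.cos(th),np.sin(th)])
s=.015;g=np.array([.5209,-.3215,.041])+s*ax;zt=.1106;D=zt-g[2];u=np.array([np.cos(RC[2]),np.sin(RC[2]),0])
best=None
for sg in(1,-1):
    Rp=np.c_[np.cross(sg*np.array([-np.sin(az),np.cos(az),0]),[0,0,-1]),sg*np.array([-np.sin(az),np.cos(az),0]),[0,0,-1]]
    for e in(1,-1):
      for Rl in placeR(Rp,e,ax):
        t=loc2w(RC,0,-.087,.042)+s*e*u
        q=[ctrl.ik([g[0],g[1],zt+h],eul(Rp)) for h in(0,.1)]+[ctrl.ik(t-Rl[:,2]*D+[0,0,h],eul(Rl)) for h in (-.008,.10)]
        if any(x is None for x in q): print(sg,e,'none');continue
        k=marg(q)-.05*abs(q[1]-q[3]).max();print(sg,e,marg(q),abs(q[1]-q[3]).max(),Rl[:,2].round(2))
        if best is None or k>best[0]: best=(k,Rp,Rl,t)
_,Rp,Rl,t=best
ctrl.move_gripper(.05,100);ctrl.move_pose([g[0],g[1],zt+.06],eul(Rp));ctrl.move_l([g[0],g[1],zt],feed=.06);stat()
ctrl.move_gripper(0,100);st=stat()
if st['gripper_width']<.015: raise SystemExit('missed')
ctrl.move_l([g[0],g[1],zt+.1],feed=.08);stat()
place2(Rl,t,D)
ctrl.move_pose([.55,-.31,.30],[np.pi,0,np.pi]);snap('r3');im=ctrl.camera('top');cv2.imwrite('pics/top3.png',im);print(blobs(im))
cv2.imwrite('pics/r3v.png',cv2.resize(cv2.imread('pics/r3.png')[60:300,140:460],(800,600),interpolation=cv2.INTER_CUBIC))
E
```

```text
1 1 0.4972552936944037 1.9044913612534413 [-0.37 -0.02 -0.93]
1 -1 0.20491667653995488 0.5135217216490361 [ 0.37  0.02 -0.93]
-1 1 0.06685113684664445 3.805053652296361 [-0.37 -0.02 -0.93]
-1 -1 0.06685113684664445 0.6063056950706467 [ 0.37  0.02 -0.93]
t 29.0 F [ 0.6 -0.4  0.8] w 0.0499 g 0.0 p [ 0.5144 -0.3338  0.111 ]
t 29.4 F [-2.3  0.7 10.9] w 0.0243 g 100.7 p [ 0.5145 -0.3339  0.1117]
t 30.8 F [-0.4 -0.5 -1.3] w 0.0242 g 98.4 p [ 0.514  -0.3336  0.2101]
over t 32.5 F [ 0.2 -0.9 -1.8] w 0.0243 g 98.4 p [ 0.571  -0.3974  0.2013]
t 33.3 F [-0.3  0.8  0.5] w 0.0242 g 98.4 p [ 0.5713 -0.3976  0.1219]
contact h 0.0030000000000000027
t 35.2 F [-2.8  1.5 15.2] w 0.0245 g 100.5 p [ 0.5711 -0.3977  0.1056]
t 35.5 F [-0.  -0.7 -0.4] w 0.0421 g 0.0 p [ 0.5709 -0.3975  0.1041]
[([276.4, 200.7], 161, [0.6677, 0.1208]), ([280.5, 248.5], 113, [0.5517, 0.1015]), ([310.3, 280.3], 116, [0.4811, 0.0265])]
```

View pics/r3v.png

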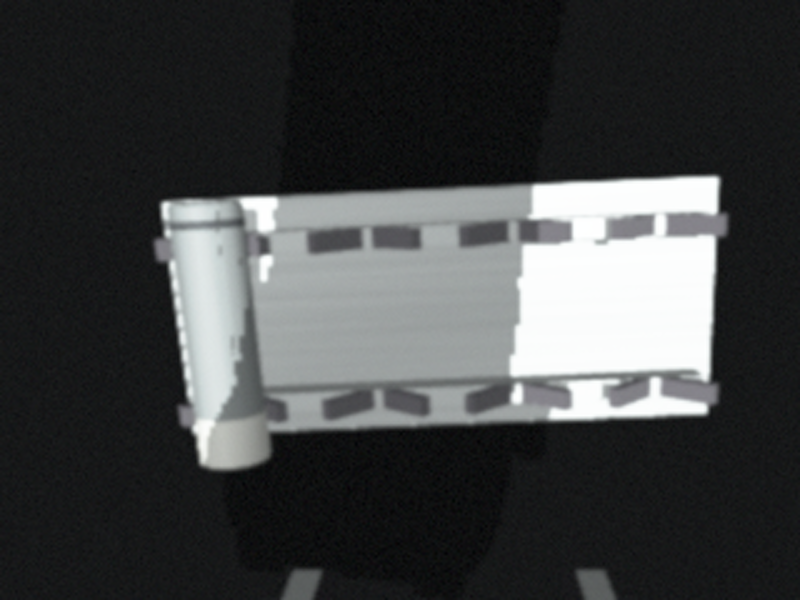

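The tube now lies along the first cradle, with its ends at about (207,205) and (235,455) in the crop. I'll check its centring and do tube b.

```bash
python3 - <<'E'
from h import *
f=lambda u,v:(u/2.5+140,v/2.5+60)
a=wp('r3',*f(207,205),.046);b=wp('r3',*f(235,458),.046);m=(a+b)/2;d=m[:2]-RC[:2];C,S=np.cos(RC[2]),np.sin(RC[2])
print('len',np.linalg.norm(a-b),'mid local',C*d[0]+S*d[1],-S*d[0]+C*d[1])
t=(.480,.027)
b=plan(t,.029,[(.5525,.1015)],degs=(45,55));print(b[:5],b[7:],b[5][:,2].round(2),b[6][:,2].round(2))
import pickle;pickle.dump(b,open('planb.pkl','wb'))
E
```

```text
len 0.09806813223757387 mid local -0.00011989177716513087 -0.08525868014418432
(np.float64(0.11099664978023636), 45, np.float64(1.178097245096172), -1, 1) (np.float64(1.7800670043952729), np.float64(0.2102019282327982)) [ 0.27  0.65 -0.71] [-0.71 -0.03 -0.71]
```

```bash
cat >> h.py <<'E'
def pickb(t,Rp,D=.054):
    o=eul(Rp);m=np.array([*t,.05]);z=Rp[:,2]
    ctrl.move_gripper(.055,100);ctrl.move_pose(m-z*.11+[0,0,.12],o)
    ctrl.move_l(m-z*.11,feed=.2);ctrl.move_l(m-z*D,feed=.08);stat()
    ctrl.move_gripper(0,100);s=stat()
    if s['gripper_width']<.015: raise SystemExit('missed')
    ctrl.move_l(m-z*D+[0,0,.15],feed=.12);stat()
E
python3 - <<'E'
from h import *
import pickle
b=pickle.load(open('planb.pkl','rb'));Rp,Rl=b[5],b[6]
print(blobs(ctrl.camera('top')))
pickb((.480,.027),Rp)
place2(Rl,loc2w(RC,0,.029,.042),.054)
ctrl.move_pose([.55,-.31,.30],[np.pi,0,np.pi]);snap('r4');im=ctrl.camera('top');cv2.imwrite('pics/top4.png',im);print(blobs(im))
cv2.imwrite('pics/r4v.png',cv2.resize(cv2.imread('pics/r4.png')[60:300,140:460],(800,600),interpolation=cv2.INTER_CUBIC))
c=plan((.5525,.1015),.087,[(.681,.124),(.55,.21)],degs=(45,55));print(c[:5],c[7:],c[5][:,2].round(2),c[6][:,2].round(2));pickle.dump(c,open('planc.pkl','wb'))
E
```

```text
[([276.4, 200.7], 163, [0.6677, 0.1209]), ([280.5, 248.5], 113, [0.5517, 0.1015]), ([310.3, 280.4], 118, [0.4809, 0.0265])]
t 40.2 F [-0.6  0.3  0.5] w 0.0551 g 0.0 p [ 0.4655 -0.0086  0.0884]
t 40.6 F [-3.7 -5.   9.6] w 0.0258 g 97.4 p [ 0.4656 -0.0087  0.0885]
t 42.0 F [ 0.4 -0.8 -1.4] w 0.0259 g 98.1 p [ 0.4652 -0.0082  0.2377]
over t 43.7 F [-0.5 -0.2 -0. ] w 0.0253 g 98.2 p [ 0.5646 -0.2817  0.18  ]
t 44.5 F [ 0.6 -0.6 -0.9] w 0.026 g 98.2 p [ 0.5652 -0.2818  0.1006]
contact h 0.001500000000000003
t 46.6 F [-0.2  1.5  8.8] w 0.0257 g 98.9 p [ 0.5651 -0.2818  0.0824]
t 47.0 F [-0.1  0.4 -0. ] w 0.042 g 0.0 p [ 0.5649 -0.2817  0.0816]
[([276.4, 200.7], 163, [0.6677, 0.1209]), ([280.5, 248.5], 113, [0.5517, 0.1015])]
(np.float64(0.11246176709215716), 45, np.float64(1.5707963267948966), -1, 1) (np.float64(1.750764658156857), np.float64(0.2508796976522156)) [ 0.    0.71 -0.71] [-0.71 -0.03 -0.71]
```

View pics/r4v.png

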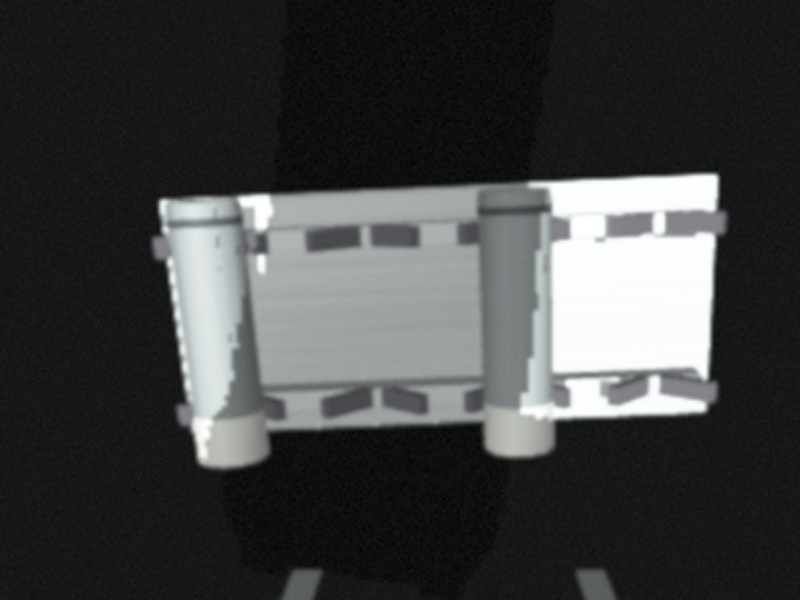

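Both tubes lie well seated and centred, with caps at (233,440) and (518,432). Tube c is next.

```bash
python3 - <<'E'
from h import *
import pickle
b=pickle.load(open('planc.pkl','rb'));Rp,Rl=b[5],b[6]
B=blobs(ctrl.camera('top'));print(B)
t=[x for x in B if x[1]<140]
if len(t)!=1 or np.hypot(t[0][2][0]-.5517,t[0][2][1]-.1015)>.006: raise SystemExit('moved')
pickb((.5525,.1015),Rp)
place2(Rl,loc2w(RC,0,.087,.042),.054)
ctrl.move_pose([.55,-.31,.30],[np.pi,0,np.pi]);snap('r5');im=ctrl.camera('top');cv2.imwrite('pics/top5.png',im);print(blobs(im))
v=[cv2.resize(cv2.imread('pics/r5.png')[60:300,140:460],(400,300)),cv2.resize(im[120:345,150:450],(400,300))]
cv2.imwrite('pics/r5v.png',np.hstack(v))
for sg in (1,-1):
  for yaw in np.arange(0,np.pi,np.pi/6):
    d=np.array([np.cos(yaw),np.sin(yaw),0])*sg;o=rpy([0,0,-1],d)
    q=[ctrl.ik([*ST,h],o) for h in (.19,.32)]+[ctrl.ik([*BORE,h],o) for h in(.22,.3)]
    if all(x is not None for x in q): print(sg,round(yaw,2),marg(q).round(2),abs(q[1]-q[3]).max().round(2))
E
```

```text
[([276.4, 200.6], 162, [0.6678, 0.1208]), ([280.5, 248.5], 113, [0.5517, 0.1015])]
t 54.0 F [ 0.   0.2 -0.4] w 0.0547 g 0.0 p [0.5527 0.0631 0.0883]
t 54.4 F [-1.5 -2.8  5.4] w 0.0258 g 97.8 p [0.5528 0.063  0.0886]
t 55.8 F [-0.1 -0.7 -1.3] w 0.0254 g 98.1 p [0.5523 0.0633 0.2375]
over t 57.3 F [-0.9 -0.2 -0.7] w 0.0257 g 98.1 p [ 0.5622 -0.2235  0.1799]
t 58.1 F [ 0.5  0.5 -0.4] w 0.0256 g 98.1 p [ 0.5626 -0.2238  0.1006]
contact h 0.001500000000000003
t 60.3 F [-0.1  0.7  8.1] w 0.0255 g 99.0 p [ 0.5624 -0.2239  0.0823]
t 60.6 F [ 0.3 -0.2 -0.4] w 0.0422 g 0.0 p [ 0.5623 -0.2238  0.0816]
[([276.4, 200.7], 163, [0.6677, 0.1209])]
1 0.0 0.71 0.43
1 0.52 0.62 0.43
1 1.05 0.5 0.44
1 1.57 0.29 0.5
1 2.09 0.21 0.5
1 2.62 0.13 0.5
-1 0.0 0.05 0.5
-1 0.52 0.09 4.93
-1 1.05 0.17 0.47
-1 1.57 0.17 1.47
-1 2.09 0.76 0.44
-1 2.62 0.77 0.43
```

View pics/r5v.png

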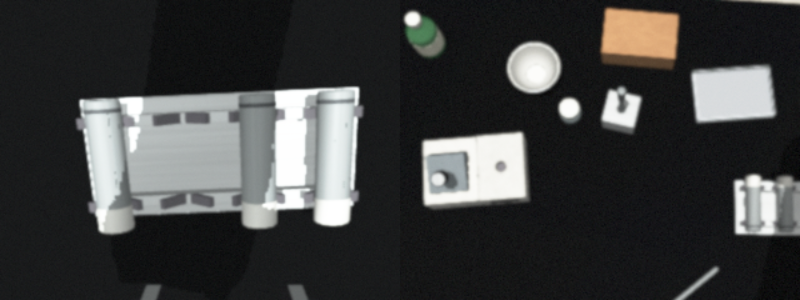

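All three tubes are cradled: the first panel shows three tubes, and the second shows the table clear of standing tubes. Now the probe.

```bash
python3 - <<'E'
from h import *
o=rpy([0,0,-1],-np.array([np.cos(2.62),np.sin(2.62),0]))
ctrl.move_gripper(.05,80)
ctrl.move_pose([*ST,.34],o);ctrl.move_l([*ST,.19],feed=.12);stat()
ctrl.move_gripper(0,80);s=stat()
if s['gripper_width']<.005: raise SystemExit('missed')
ctrl.move_l([*ST,.32],feed=.1);stat()
ctrl.move_pose([*BORE,.30],o);ctrl.move_l([*BORE,.25],feed=.1);f0=stat()['force'][2]
im,_,_=snap('b1');cv2.imwrite('pics/b1v.png',np.hstack([im[150:450,120:520],cv2.resize(ctrl.camera('side')[60:285,180:480],(400,300))]))
E
```

```text
t 68.3 F [0.4 0.1 0.9] w 0.0498 g 0.0 p [0.6883 0.0288 0.1909]
t 68.7 F [-0.   0.1  5.4] w 0.0118 g 77.8 p [0.6882 0.0288 0.1905]
t 70.2 F [0.9 0.5 0.3] w 0.012 g 77.9 p [0.6878 0.0287 0.3192]
t 71.8 F [-0.1  0.2  0.1] w 0.0121 g 77.9 p [0.5628 0.2427 0.2503]
```

View pics/b1v.png

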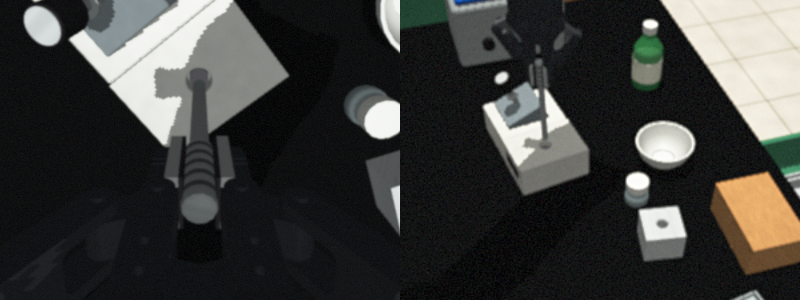

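The probe tip hangs over the bore, at (200,80) in the wrist view and (545,145) in the side view. Lowering with force checks.

```bash
python3 - <<'E'
from h import *
f0=ctrl.observe()['force'].copy();log=[]
z=.250
while z>.2195:
    z-=.002;ctrl.move_l([*BORE,z],feed=.03);f=ctrl.observe()['force']-f0;log.append((round(z,4),f.round(1).tolist()))
    if np.linalg.norm(f[:2])>8 or f[2]>(5 if z>.230 else 10): break
print(log)
ctrl.hold(.4);stat();
E
```

```text
[(0.248, [-0.2, 0.2, 0.9]), (0.246, [0.4, -0.9, 0.8]), (0.244, [0.4, 0.3, 0.5]), (0.242, [0.6, -1.6, 1.2]), (0.24, [-0.1, -0.9, 1.5]), (0.238, [0.9, 0.0, 0.3]), (0.236, [0.8, 0.2, 0.7]), (0.234, [1.0, -0.7, 0.5]), (0.232, [0.1, -0.3, 0.8]), (0.23, [1.3, 0.1, 0.6]), (0.228, [1.4, -0.3, 3.4]), (0.226, [0.8, -0.4, 3.0]), (0.224, [0.8, 0.6, 8.8]), (0.222, [-2.9, -2.5, 27.2])]
t 75.8 F [-4.1 -0.6 25. ] w 0.0126 g 80.8 p [0.5633 0.2433 0.2239]
```

The spring and then the hard stop were felt, so the button is fully pressed. Returning the probe to its stand.

```bash
python3 - <<'E'
from h import *
o=rpy([0,0,-1],-np.array([np.cos(2.62),np.sin(2.62),0]))
ctrl.move_l([*BORE,.31],feed=.1);ctrl.move_pose([*ST,.31],o);ctrl.move_l([*ST,.245],feed=.1);f0=ctrl.observe()['force'].copy();z=.245
while z>.1905:
    z=max(z-.004,.190);ctrl.move_l([*ST,z],feed=.05);f=ctrl.observe()['force']-f0
    if f[2]>6 or np.linalg.norm(f[:2])>8: break
print(z,f.round(1))
if z>.20: raise SystemExit('blocked')
ctrl.move_gripper(.05);stat();ctrl.move_l([*ST,.34],feed=.12)
# push the knob: closed fingers against head end
s=ctrl.knob=None if 0 else None
E
python3 - <<'E'
from h import *
o=knob_rpy(1);end=KG+KAX*.013   # end face with knob home
ctrl.move_gripper(0,40);ctrl.move_pose(end+KAX*(.0726+.05),o);ctrl.move_l(end+KAX*(.0726+.024),feed=.1);f0=ctrl.observe()['force'].copy()
for k in np.arange(.022,-.0125,-.0015):
    ctrl.move_l(end+KAX*(.0726+k),feed=.03);f=(ctrl.observe()['force']-f0)@KAX;print(round(k,4),f.round(1),end='; ')
    if f>25: break
ctrl.hold(.3);stat();ctrl.move_l(end+KAX*(.0726+.08),feed=.12)
ctrl.move_pose([.5,.1,.36],[np.pi,0,np.pi]);ctrl.move_gripper(.08)
snap('f1');a=ctrl.camera('top');b=ctrl.camera('side');stat()
cv2.imwrite('pics/f.png',np.vstack([np.hstack([cv2.resize(a[150:375,150:450],(400,300)),cv2.resize(a[225:337,380:530],(400,300))]),np.hstack([cv2.resize(b[100:280,220:460],(400,300)),cv2.resize(b[330:480,270:470],(400,300))])]))
E
```

```text
0.19 [-0.2  0.7  5.2]
t 82.5 F [-0.1  0.5 -0.2] w 0.0503 g 0.0 p [0.688  0.0288 0.1899]
0.022 0.7; 0.0205 -0.4; 0.019 -0.5; 0.0175 -0.8; 0.016 -0.2; 0.0145 -0.1; 0.013 0.8; 0.0115 -1.1; 0.01 -0.3; 0.0085 -0.5; 0.007 0.1; 0.0055 -0.8; 0.004 -0.6; 0.0025 -0.3; 0.001 -0.5; -0.0005 -0.1; -0.002 29.3; t 90.8 F [-13.8  -8.2  24.1] w 0.0001 g 14.2 p [0.4994 0.3293 0.1846]
t 93.5 F [ 0.2 -0.1  0.6] w 0.08 g 0.0 p [0.5  0.1  0.36]
```

View pics/f.png

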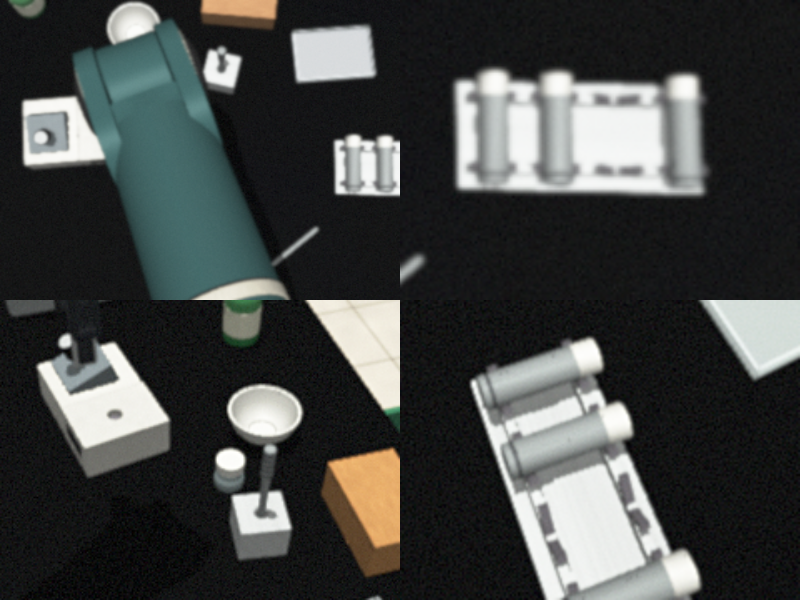

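```bash
python3 - <<'E'
from h import *
c=ctrl.get_calibration('top');w=ctrl.get_calibration('wrist');f=lambda s:KG+KAX*(.013+s)
print('top home/out',w2p(c,c['pose'],f(0)),w2p(c,c['pose'],f(.02)))
def cen(im):
    r=im[235:275,165:200].min(axis=2);n,_,s,C=cv2.connectedComponentsWithStats((r>200).astype(np.uint8));return [(C[i].round(1)+[165,235]).tolist()+[int(s[i][4])] for i in range(1,n) if s[i][4]<200]
for n in('top0','top2','top3','top4','top5'): print(n,cen(cv2.imread(f'pics/{n}.png')))
print('now',cen(ctrl.camera('top')))
P=np.load('pics/k.npy');print('k home/out',w2p(w,P,f(0)),w2p(w,P,f(.02)),'seen',275*.75+170,185*.75+100)
E
```

```text
top home/out [179.53497209 252.43775038] [177.46031881 253.83538158]
top0 [[169.6, 235.6, 9], [179.8, 252.9, 61]]
top2 [[169.6, 235.6, 9], [177.9, 254.2, 61]]
top3 [[169.6, 235.6, 9], [177.8, 254.3, 62]]
top4 [[169.6, 235.6, 9], [177.8, 254.3, 62]]
top5 [[169.6, 235.6, 9], [177.8, 254.3, 62]]
now [[169.6, 235.6, 9], [179.9, 252.9, 63]]
k home/out [374.35596641 239.11913267] [376.82475554 238.43366371] seen 376.25 238.75
```

```bash
python3 -c "
from plant import ctrl
print(ctrl.finish_job())"
```

```text
the job is handed in; nothing more can be done
None
```

I handed the job in at about 94 s with all the steps carried out (no verdict came back): knob pulled out, three tubes cradled (one slipped onto the rack and was re-laid), zero button pressed with the probe, probe back in its stand, and knob home by image and stop force.

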